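# Clamp a carving blank with the sunk knob

### The job

Stand the tall rectangular limewood blank on the base of the carving clamp, centred lengthwise between the jaw and the fence, then turn the small black knob down in the round well clockwise until the jaw holds the blank snugly against the fence, with a squeeze of about 18 N and never more than 32 N because the soft wood bruises. Leave the blank standing flat and square, let go of everything, never lean on the clamp head with the gripper, and leave the other things on the bench where they are.

Things in the scene. Friction and masses are not known exactly. Their poses are not given: they have to be found in the camera images.
- clamp: the carving clamp, fixed to the bench; place and yaw (within 0.4) vary. Origin: centre of the underside of its wooden base board, 120 (x) by 204 (y) by 10 mm thick. From +y to -y it carries the grey head, the jaw, the open bed and the dark steel fence
- head: the grey clamp head, part of the clamp: a block 96 mm square centred at clamp (x 0, y +52 mm), its top 46 mm above the bench. In its middle a round well, 68 mm in diameter, 36 mm deep, vertical walls, the knob at its bottom. Origin: 10 mm above the clamp's origin, axes as the clamp's
- bed (a point): middle of the bed, at clamp (0, -37 mm), on the base board's top 10 mm above the bench; axes as the clamp's. The blank stands here, its x along the clamp's x, either way round. The gap from open jaw to fence is 47 to 57 mm. The fence is 110 mm long, 28 mm high; its face is at clamp y = -64 mm give or take 3 mm: it is set differently each time, is not measured and does not move
- jaw: the jaw: a cork-faced plate 84 (x) by 14 mm (y), 1 to 27 mm above the bed. Origin: on its face (looking to clamp -y), at bed level, mid-length; axes as the clamp's. The face is at clamp y = -10 mm at knob 0; each radian of knob moves it 5 mm to -y. A spring of 16 N/mm backs it: with the blank caught between jaw and fence, each further radian adds 80 N of squeeze (0.22 rad for 18 N)
- knob_grip (a point): point on the vertical axis of the small black knob, at clamp (0, +52 mm), 28 mm above the bench; turns with the knob. The knob's bar grip is 34 mm long (along this point's x), 12 mm wide (y), its top 39 mm above the bench (7 mm below the well's rim), its foot on a disc 34 mm in diameter whose top is 17 mm above the bench. Each finger has 28 mm between bar side and well wall
- knob (a joint): turn of the knob, rad, 0 to 4.2, growing clockwise seen from above (tightening). At 0 the bar lies along the clamp's x; it starts at 0 to 0.4. First resistance comes at 1.8 to 3.0 rad with the blank square in the bed. Friction is 0.18 N m either way and the squeeze adds 0.005 N m per N, so a hand holding it still feels up to 0.18 N m of offset plus that rise. It stays where left
- blank: the tall limewood blank, a rectangular block 120 mm long (its x), 42 mm wide (its y) and 62 mm tall (z), about 0.18 kg, standing upright on the bench. Origin: centre of its underside. One of three pale wood pieces, which swap places
- slat: bystander: flat limewood piece 120 by 64 by 22 mm; origin at the centre of its underside
- round: bystander: upright limewood cylinder 54 mm in diameter, 62 mm tall; origin at the centre of its underside
- gouge_a: bystander: carving gouge lying on the bench, about 235 mm long; origin on the bench under the front end of its handle
- gouge_b: bystander: shorter carving gouge, about 215 mm long; origin as the other gouge's
- mallet: bystander: turned wooden mallet lying beside the clamp, 76 mm thick, 245 mm long along its y; origin on the bench where head and handle meet
- stone: bystander: sharpening stone on a wooden base, 60 by 150 by 27 mm; origin at the centre of its underside
- glue: bystander: white glue bottle 130 mm tall, 56 mm in diameter; origin at the centre of its underside
Mind the look-alikes: they are no part of the job. What is shaped like the blank but green is not meant.

How it is judged:
By the outcome, as a careful person would: the job done as asked, in the order asked, and still so for the second after the job is handed in, with the robot touching nothing.
It also fails if it takes over 72 s, if anything falls off the work surface, if the arm or the gripper's body presses on something with over 40 N, if the wrist force passes 120 N, or if a joint passes its speed limit or range.

### The arm

A 6-joint arm with a two-finger parallel gripper is mounted at the origin on the work surface. World frame = base frame: x ahead of the robot, y to its left, z up, the work surface at z = 0. Lengths are in m, angles in degrees, forces in N, time in s.
With the tool pointing down it reaches from about 0.275 to 0.85 m from the base axis. Payload 19 kg.
Tool frame: the origin (TCP) lies midway between the tips of the shut fingers; the grasp point (between the pads) lies 19 mm behind it; z points along the fingers, y is the direction in which the jaws open and shut (so a half turn about z gives the same grasp; the last joint's range is limited). The gripper opens to 85 mm and grips with 20 to 120 N. Pads are 22 mm wide; open, the fingers measure 114 mm over their backs; the gripper's body (76 mm by 85 mm) begins 54 mm behind the grasp point. The pads swing forward as they close: fully open they stand 13 mm farther back than shut.
Start: joints at [-81.589, 8.623, 82.357, -0, 89.026, -7.678], TCP at [0.159, -0.552, 0.231] pointing down, gripper open.
Joint ranges: [-160.23, 160.23], [-39.13, 120.54], [6.94, 153.29], [-79.49, 259.48], [9.18, 160.14], [-161.06, 161.06]. Speed limits (degrees/s): [108.29, 108.29, 127.2, 172.46, 172.46, 172.46].

### API

Orientations are given as [roll, pitch, yaw] about the fixed x, y, z axes, in that order (R = Rz(yaw) Ry(pitch) Rx(roll)).
In Python, from station import env, eyes gives the robot as it stands. The module is installed in compiled form; this text tells all that it offers.
- The arm moves only by the tool move_arm, never from a script. Its argument "steps" is a list of rows, each a list of 3 entries, a list of its own where there are three numbers: the shift along the tool's x, y, z in cm, then the turn about the tool's z in rad, then the closure, from -1 (fully open) to 1 (shut), so that 0 is half open. A call has 1 to 12 rows; each row is the pose to reach, as a shift and turn from the pose commanded when the call began, along the tool's axes at that moment; what a row does not reach only later rows make up. A row lasts 1/8 s, in which the tool goes at most 62.5 mm and 10.7 degrees, less where a joint would pass 70% of its speed; a pose out of reach is approached as far as the arm can. A call with a gripper value outside its range is refused whole. The fingers move at their own pace and stop on an object; the grip force is fixed at half the most. Time passes only in rows, so rows that repeat a pose let the fingers close. It gives the time, the measured TCP pose, the force and the opening at its end, in the units of the state.
- env.read_state(): the state, without advancing time (a new reading comes with each control period).
- eyes.capture(name): name is "side" or "top" or "wrist"; returns (picture, depth): 384x512x3 uint8, blue, green, red; 384x512 float32, m along the optical axis (not along the pixel's ray), 0 where there is no reading.
- eyes.get_calibration(name): a dict with "fovy" (degrees; the focal length in pixels is half the picture's height over the tangent of half this angle, whatever the lens; pixels are square), "cx", "cy" (the principal point, pixels), "eye" and "orientation" of the camera in the world. Camera axes: x right, y down, z forward; pixel columns grow to the right and rows downward; lengths in m; the calibration is good to about 2 mm. A picture is of the moment at which its call begins: read the wrist's pose just before it. get_calibration takes no time and is no camera call; for the wrist camera it gives the pose at the moment of the call.
- env.sign_off(): hands the job in, once; it reports no verdict.
The state is a dict: "clock": time; "joints": joint angles; "joint_velocities": joint speeds; "tau": joint torques, N m; "position": TCP position; "tcp_rot": TCP orientation; "ft_force": force on the tool from outside, world axes, zero at the start; "torque": the same for the moment, N m; "finger_gap": opening from 0.0 (shut) to 1.0 (fully open).
Only numpy, scipy, OpenCV 4.12 (cv2) and the standard library are available. Lean on these libraries where they do the work, as an engineer would, in place of code of your own. Each camera call takes 0.05 s, during which the arm holds its last target.

## Working session

There is one attempt and no reset: what is moved stays moved. The work goes in short steps, Python scripts to look and compute and a tool call to move; the robot and the scene stay as the last step left them, time stands still between calls to the robot, and variables do not carry over. Pictures are saved under pics/ and viewed, and the job is handed in when it is done.

Besides the shell and the picture viewer there is one more tool, called after "Request:" as name([rows], argument=value, ...), one row to a line, values as JSON. move_arm: Moves the arm, as the interface text tells. Its arguments: {"type":"object","properties":{"steps":{"type":"array"}},"required":["steps"]}

```bash
ls; mkdir -p pics; cat > h.py <<'E'
import numpy as np, cv2
from scipy.spatial.transform import Rotation as R
from station import env, eyes
def cap(n,name):
    cal=eyes.get_calibration(n); im,d=eyes.capture(n)
    cv2.imwrite('pics/%s.png'%name,im); np.savez('pics/%s.npz'%name,im=im,d=d,cal=np.array(cal,dtype=object))
    return im,d,cal
def load(name):
    z=np.load('pics/%s.npz'%name,allow_pickle=True); return z['im'],z['d'],z['cal'].item()
def f(cal): return 192/np.tan(np.radians(cal['fovy']/2))
E
python3 - <<'E'
from h import *
print(env.read_state())
for n in ['side','top','wrist']:
    im,d,cal=cap(n,n+'0'); print(n,cal,d.min(),d.max())
E
```

```text
pics
{'clock': 0.0, 'joints': array([-8.15880970e+01,  8.64942966e+00,  8.23922280e+01,  2.54674123e-05,
        8.90270749e+01, -7.67710897e+00]), 'joint_velocities': array([-0.05831242, -0.00026417,  0.01496936, -0.05049483, -0.03959155,
       -0.02575936]), 'tau': array([ 8.94488439e-04, -7.13051391e+01, -5.70866489e+01, -8.07740093e-05,
        8.74481775e-03, -1.55908771e-05]), 'position': array([ 0.15929947, -0.55223446,  0.23069735]), 'tcp_rot': array([-1.79931887e+02, -9.20723374e-03,  1.60890060e+01]), 'ft_force': array([0.2400391 , 0.66153109, 0.01188558]), 'torque': array([-0.03344328, -0.04372935, -0.04707332]), 'finger_gap': 0.9992682812476446}
side {'fovy': 49.29801001847988, 'cx': 252.06573470683801, 'cy': 182.38428306553396, 'eye': array([-0.04988393,  0.92835033,  0.84617573]), 'orientation': array([-125.05479692,   -1.38587282, -147.59561767])} 0.0 3.3496146
top {'fovy': 43.58130718634963, 'cx': 248.52293211417881, 'cy': 204.2902361459949, 'eye': array([ 0.35988376, -0.02577333,  1.56092572]), 'orientation': array([-173.78817686,   -1.317956  ,  -89.61894806])} 0.0 2.462613
wrist {'fovy': 66.39893439422433, 'cx': 262.22771201249196, 'cy': 192.67971765822912, 'eye': array([ 0.23828689, -0.52884903,  0.37334181]), 'orientation': array([ 1.61256750e+02,  3.64332277e-02, -7.39098668e+01])} 0.0 1.5281769
```

View pics/top0.png

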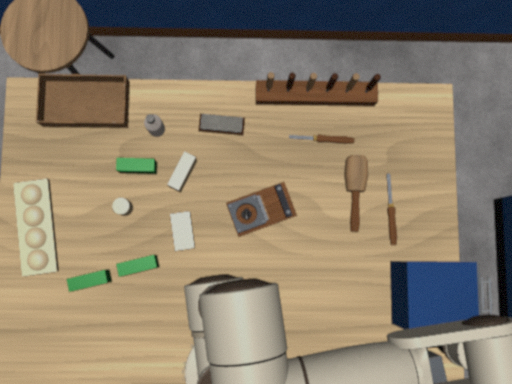

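View pics/side0.png

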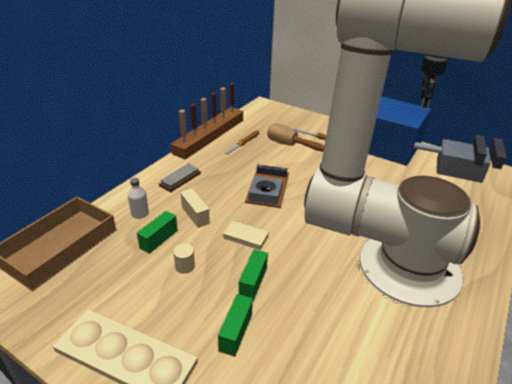

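View pics/wrist0.png

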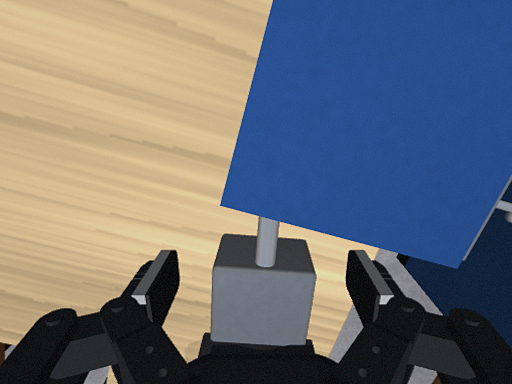

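The pale pieces in the top view are an upright narrow block at (182,171), which is at side (195,207), a flat wide piece at (182,230), which is the slat, and a round at (121,206). Green blocks are at (136,165), (137,265) and (88,280). The blank is therefore (182,171). I'll check it in a crop and measure it.

```bash
cat >> h.py <<'E'
def cloud(im,d,cal):
    F=f(cal); v,u=np.mgrid[0:384,0:512].astype(float)
    p=np.stack([(u-cal['cx'])/F*d,(v-cal['cy'])/F*d,d],-1)
    M=R.from_euler('xyz',cal['orientation'],degrees=True).as_matrix()
    return p@M.T+np.array(cal['eye'])
def ray(cal,u,v,z):
    F=f(cal);M=R.from_euler('xyz',cal['orientation'],degrees=True).as_matrix()
    r=M@np.array([(u-cal['cx'])/F,(v-cal['cy'])/F,1]); e=np.array(cal['eye'])
    return e+r*(z-e[2])/r[2]
def rect(P):
    (c,s,a)=cv2.minAreaRect(P.astype(np.float32)*1000); return np.round(c,1),np.round(s,1),round(a,1)
E
python3 - <<'E'
from h import *
im,d,cal=load('top0'); P=cloud(im,d,cal)
for n,(u,v) in dict(blank=(182,171),slat=(182,230),round=(121,206),knob=(247,212),head=(233,220),base=(270,206),fence=(285,200),bench=(200,200),glue=(153,125),stone=(222,124),bench2=(330,250)).items(): print(n,P[v,u].round(4))
def comp(seed,lo,hi,win):
    u,v=seed; m=((P[...,2]>lo)&(P[...,2]<hi)&(d>0)).astype(np.uint8)
    n,l=cv2.connectedComponents(m,connectivity=4); k=l==l[v,u]
    return k
for n,s,lo,hi in [('blank',(182,171),.05,.075),('slat',(182,230),.012,.035),('head',(233,220),.035,.06),('fence',(285,200),.03,.05)]:
    k=comp(s,lo,hi,0); print(n,k.sum(),rect(P[k][:,:2]),P[k][:,2].mean())
a=cv2.resize(im[100:280,100:310],None,fx=3.8,fy=3.3,interpolation=cv2.INTER_CUBIC);cv2.imwrite('pics/crop0.png',a)
E
```

```text
blank [0.6273 0.1516 0.0606]
slat [0.443  0.1519 0.0228]
round [0.5139 0.3378 0.0658]
knob [ 0.501 -0.055  0.04 ]
head [ 0.4747 -0.0108  0.0448]
base [ 0.5241 -0.1302  0.0096]
fence [ 0.5407 -0.1763  0.0388]
bench [0.5426 0.098  0.0009]
glue [0.7628 0.239  0.1038]
stone [0.7911 0.0286 0.0244]
bench2 [ 0.3831 -0.3259  0.0022]
blank 515 (array([628.7, 154.7]), array([ 44.7, 120.9]), 64.8) 0.06223580149966428
slat 757 (array([440.9, 152.3]), array([120.1,  64.2]), 9.0) 0.022193744212896688
head 662 (array([498.9, -59.1]), array([ 96.8, 111.2]), 20.2) 0.04512313408327236
fence 223 (array([ 540.6, -170.4]), array([109.5,  21.5]), 21.3) 0.03889097072110153
```

View pics/crop0.png

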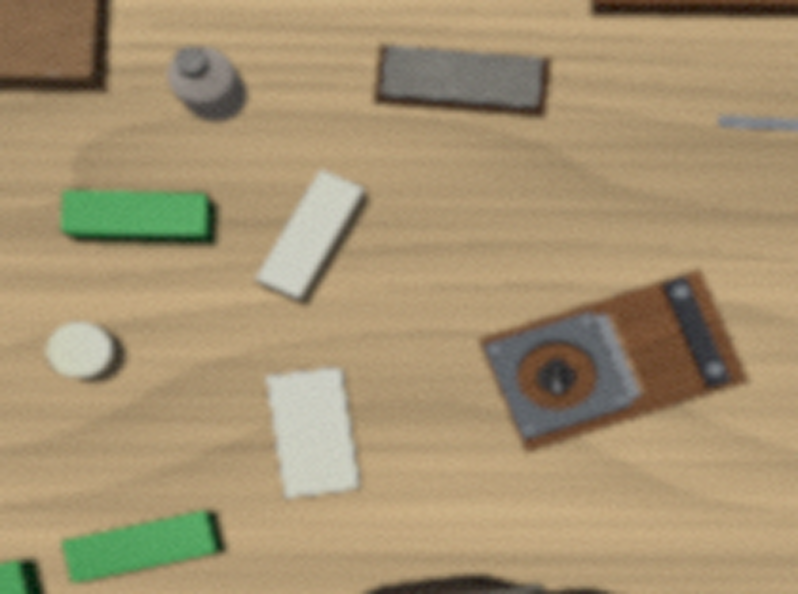

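Crop check: the narrow pale block at crop (312,235) has a cloud height of 62 mm and measures 121×44 mm, so it is the blank. The slat is 22 mm high. Next I'll check for obstacles near the start pose and plan the move.

```bash
cat >> h.py <<'E'
def go(x,y,z,yaw,pos=None,rot=None):
    "shift (cm) and turn (rad) from the current measured pose"
    s=env.read_state(); p=np.array(s['position']) if pos is None else pos; r=np.array(s['tcp_rot']) if rot is None else rot
    M=R.from_euler('xyz',r,degrees=True).as_matrix()
    sh=M.T@(np.array([x,y,z])-p)*100
    dy=(yaw-r[2]+90)%180-90
    return sh.round(2), round(np.radians(-dy),3)
E
python3 - <<'E'
from h import *
for n in ['top0','wrist0']:
    im,d,cal=load(n); P=cloud(im,d,cal)
    b=(im[...,0]>90)&(im[...,0].astype(int)>im[...,2]*2)&(d>0)&(P[...,2]>.02)&(P[...,2]<.5)&(P[...,0]<.9)
    q=P[b]; print(n,b.sum(),np.percentile(q,[1,50,99],axis=0).round(3))
print(go(.6287,.1547,.23,64.8))
print(go(.50,-.10,.30,20.6))
E
```

```text
top0 9751 [[ 0.063 -0.718  0.02 ]
 [ 0.322  0.077  0.157]
 [ 0.784  0.675  0.243]]
wrist0 63758 [[ 0.102 -0.72   0.082]
 [ 0.24  -0.614  0.16 ]
 [ 0.325 -0.521  0.162]]
(array([ 64.7 , -54.92,   0.14]), np.float64(-0.85))
(array([ 45.27, -34.02,  -6.88]), np.float64(-0.079))
```

Request:
move_arm([
  [[45.3,-34,-5],-0.08,-1],
  [[45.3,-34,-5],-0.08,-1],
  [[45.3,-34,-5],-0.08,-1],
  [[45.3,-34,-5],-0.08,-1],
  [[45.3,-34,-5],-0.08,-1],
  [[45.3,-34,-5],-0.08,-1],
  [[45.3,-34,-5],-0.08,-1],
  [[45.3,-34,-5],-0.08,-1],
  [[45.3,-34,-5],-0.08,-1],
  [[45.3,-34,-5],-0.08,-1],
  [[45.3,-34,-5],-0.08,-1],
  [[45.3,-34,-5],-0.08,-1],
])

```text
clock: 1.65
position: [0.4998, -0.1012, 0.2812]
tcp_rot: [-180.0, 0.0, 20.6]
ft_force: [-0.8, 0.1, -0.4]
finger_gap: 1.0
```

```bash
python3 - <<'E'
from h import *
s=env.read_state(); print(s['clock'],s['position'],s['tcp_rot'],s['joints'])
cap('wrist','w1'); cap('top','t1')
E
```

```text
1.65 [ 0.49978534 -0.10123172  0.28115968] [-1.79993348e+02  2.05316017e-02  2.05945335e+01] [-2.01071679e+01  1.12935937e-01  8.57795324e+01 -8.36765295e-03
  9.41274350e+01  4.92976990e+01]
```

View pics/w1.png

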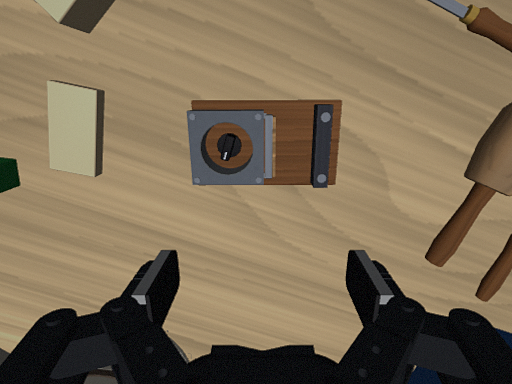

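The view shows the clamp with the head at (228,147), the knob bar tilted a little clockwise, the fence at (323,145) and the bed around (292,142). Measuring it now.

```bash
python3 - <<'E'
from h import *
im,d,cal=load('w1'); P=cloud(im,d,cal)
def comp(seed,lo,hi):
    u,v=seed; m=((P[...,2]>lo)&(P[...,2]<hi)&(d>0)).astype(np.uint8)
    n,l=cv2.connectedComponents(m,connectivity=4); return l==l[v,u]
for n,s,lo,hi in [('head',(205,178),.041,.055),('fence',(323,145),.034,.05),('slat',(75,130),.016,.03),('knob',(229,150),.034,.0405)]:
    k=comp(s,lo,hi); v,u=np.nonzero(k);print(n,k.sum(),u.min(),u.max(),v.min(),v.max(),rect(P[k][:,:2]),P[k][:,2].mean())
# base outline
k=((P[...,2]>.006)&(P[...,2]<.06)&(d>0)).astype(np.uint8); k[:80]=0;k[210:]=0;k[:,:180]=0;k[:,360:]=0
n,l=cv2.connectedComponents(k); k=l==l[150,290]; print('clamp',k.sum(),rect(P[k][:,:2]))
print(P[150,290],P[120,400],P[145,270], P[145,260])
for u in range(255,330,2): print(u,P[145,u].round(4),end=' ')
cv2.imwrite('pics/c1.png',cv2.resize(im[85:200,180:350],None,fx=4.6,fy=4.6,interpolation=cv2.INTER_CUBIC))
E
```

```text
head 3418 187 263 111 184 (array([495.8, -52. ]), array([95.6, 95.6]), 20.6) 0.04590532258021161
fence 1307 313 333 104 187 (array([ 541., -170.]), array([110. ,  20.4]), 20.7) 0.0388867094551537
slat 4407 47 99 80 176 (array([441.3, 151.7]), array([120.1,  65.4]), 9.2) 0.021622029991096872
knob 222 221 234 135 160 (array([496.5, -52.4]), array([33.9, 11.9]), 3.6) 0.038522153222619704
clamp 12661 (array([ 514.8, -100.9]), array([118.9, 204.2]), 20.6)
[ 0.51897552 -0.13539459  0.01036774] [ 0.61135048 -0.26613749 -0.00089771] [ 0.51941182 -0.10413786  0.03598988] [ 0.51625906 -0.09126608  0.04536712]
255 [ 0.5141 -0.0852  0.0462] 257 [ 0.5152 -0.0876  0.0475] 259 [ 0.516  -0.09    0.0468] 261 [ 0.5168 -0.0924  0.0459] 263 [ 0.5176 -0.0949  0.0455] 265 [ 0.5173 -0.0979  0.0373] 267 [ 0.5182 -0.1003  0.0371] 269 [ 0.519  -0.1029  0.0365] 271 [ 0.52   -0.1053  0.0368] 273 [ 0.5206 -0.108   0.0349] 275 [ 0.5217 -0.1104  0.0356] 277 [ 0.5191 -0.1155  0.0106] 279 [ 0.5202 -0.1181  0.0109] 281 [ 0.5209 -0.1209  0.0093] 283 [ 0.522  -0.1235  0.0101] 285 [ 0.523  -0.1262  0.0099] 287 [ 0.524  -0.1287  0.0103] 289 [ 0.5249 -0.1315  0.0094] 291 [ 0.5261 -0.134   0.0106] 293 [ 0.527  -0.1367  0.0101] 295 [ 0.5278 -0.1396  0.0086] 297 [ 0.5289 -0.1421  0.0096] 299 [ 0.5299 -0.1447  0.0094] 301 [ 0.5311 -0.1471  0.0108] 303 [ 0.532  -0.1499  0.0102] 305 [ 0.5329 -0.1527  0.0094] 307 [ 0.5339 -0.1553  0.0096] 309 [ 0.535  -0.1577  0.0107] 311 [ 0.5359 -0.1606  0.0095] 313 [ 0.5381 -0.1605  0.0221] 315 [ 0.5405 -0.1595  0.0375] 317 [ 0.5415 -0.1616  0.0389] 319 [ 0.5425 -0.164   0.0392] 321 [ 0.5434 -0.1665  0.0393] 323 [ 0.5443 -0.1689  0.0393] 325 [ 0.5451 -0.1718  0.0377] 327 [ 0.5461 -0.1742  0.038 ] 329 [ 0.5471 -0.1765  0.0385]
```

View pics/c1.png

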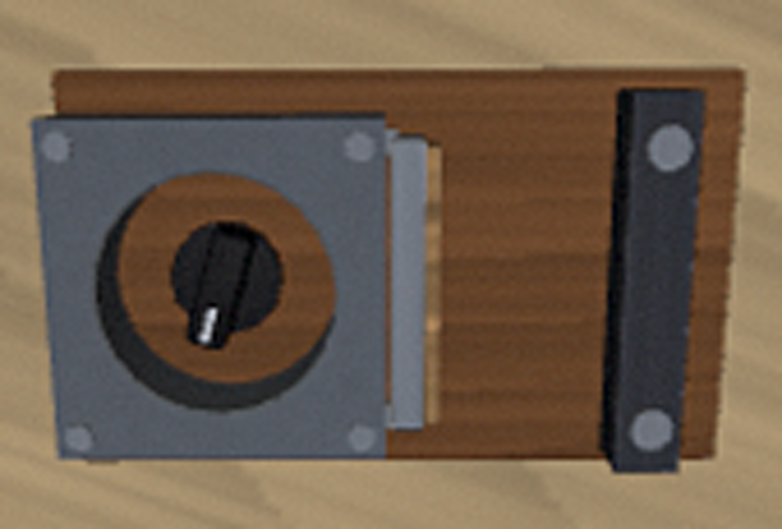

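```bash
python3 - <<'E'
from h import *
print(go(.6287,.1547,.20,-25.2))
E
```

```text
(array([ 21.06, -19.44,   8.13]), np.float64(0.799))
```

Request:
move_arm([
  [[21.1,-19.4,8],0.8,-1],
  [[21.1,-19.4,8],0.8,-1],
  [[21.1,-19.4,8],0.8,-1],
  [[21.1,-19.4,8],0.8,-1],
  [[21.1,-19.4,8],0.8,-1],
  [[21.1,-19.4,8],0.8,-1],
  [[21.1,-19.4,8],0.8,-1],
  [[21.1,-19.4,8],0.8,-1],
])

```text
clock: 2.75
position: [0.6292, 0.1542, 0.2022]
tcp_rot: [-180.0, -0.0, -25.2]
ft_force: [-0.0, -0.7, 0.6]
finger_gap: 0.996
```

```bash
python3 - <<'E'
from h import *
s=env.read_state(); print(s['clock'],s['position'],s['tcp_rot'],s['joints'])
im,d,cal=cap('wrist','w2');P=cloud(im,d,cal)
m=((P[...,2]>.055)&(P[...,2]<.07)&(d>0)).astype(np.uint8)
m[:,:60]=0
n,l,st,_=cv2.connectedComponentsWithStats(m)
for i in range(1,n):
    if st[i,4]>800: k=l==i; print(st[i],rect(P[k][:,:2]),P[k][:,2].mean())
E
```

```text
2.75 [0.62922168 0.15418018 0.20217032] [-1.79981537e+02 -4.84668855e-02 -2.52106737e+01] [ 6.96485694e+00  1.78839378e+01  7.44107579e+01 -1.01907166e-02
  8.76544493e+01  1.22175935e+02]
[ 241  119   45  115 4777] (array([628.9, 154.6]), array([ 42.1, 119.5]), 64.2) 0.06183856778869902
[  73  181  117   77 4247] (array([647.2, 300.4]), array([120.4,  42.3]), 89.0) 0.06161298662063513
```

View pics/w2.png

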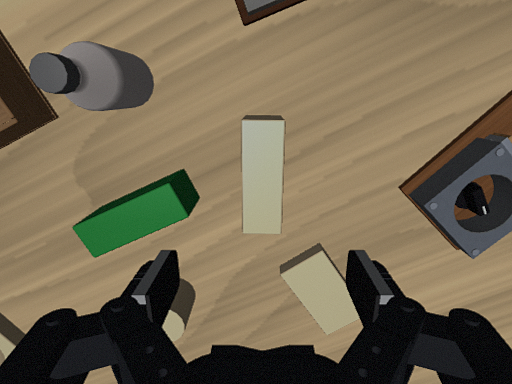

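The blank is centred in view at (262,175) and the cloud gives (0.6289, 0.1546), axis −25.8°. Descending to grip.

Request:
move_arm([
  [[0,0,6],0.01,-1],
  [[0,0,11],0.01,-1],
  [[0,0,15],0.01,-1],
  [[0,0,16.6],0.01,-1],
  [[0,0,16.6],0.01,-1],
  [[0,0,16.6],0.01,0.6],
  [[0,0,16.6],0.01,1],
  [[0,0,16.6],0.01,1],
  [[0,0,16.6],0.01,1],
  [[0,0,16.6],0.01,1],
  [[0,0,16.6],0.01,1],
  [[0,0,16.6],0.01,1],
])

```text
clock: 4.3
position: [0.6299, 0.1558, 0.0368]
tcp_rot: [-179.9, -0.1, -25.7]
ft_force: [-0.8, -1.0, 7.7]
finger_gap: 0.477
```

Request:
move_arm([
  [[0,0,-1],0,1],
  [[0,0,-4],0,1],
  [[0,0,-8],0,1],
  [[0,0,-10],0,1],
  [[0,0,-10],0,1],
  [[0,0,-10],0,1],
])

```text
clock: 5.05
position: [0.6287, 0.1557, 0.1337]
tcp_rot: [179.9, 0.1, -25.7]
ft_force: [-0.2, 1.0, -1.9]
finger_gap: 0.477
```

```bash
python3 - <<'E'
from h import *
s=env.read_state(); print(s['clock'],s['position'],s['tcp_rot'],s['finger_gap'],s['ft_force'],s['torque'])
im,d,cal=cap('wrist','w3');P=cloud(im,d,cal)
cap('side','s3')
print(go(.5280,-.1361,.16,20.6))
E
```

```text
5.05 [0.62872383 0.1556897  0.13374349] [ 1.79945123e+02  9.94620650e-02 -2.57380604e+01] 0.47660614796971223 [-0.15142928  1.03599256 -1.85732775] [ 0.0031812  -0.04631234  0.09108917]
(array([ 3.59, 30.66, -2.61]), np.float64(-0.809))
```

View pics/w3.png

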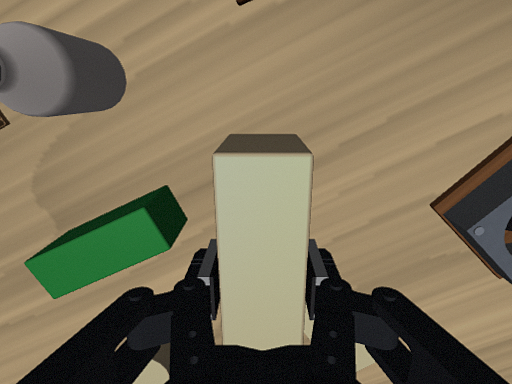

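View pics/s3.png

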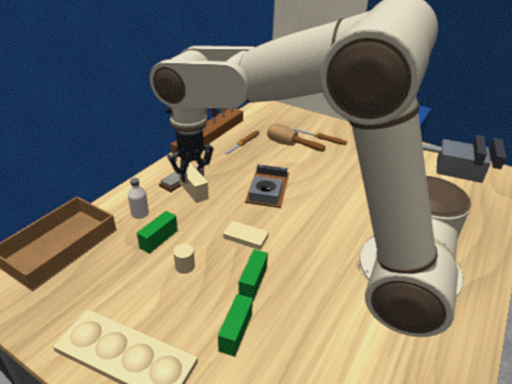

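Held: the blank spans columns 214–312 between the pads. Measuring its offset in the hand.

```bash
python3 - <<'E'
from h import *
im,d,cal=load('w3');P=cloud(im,d,cal)
t=np.array([.62872,.15569]); a=np.radians(-25.74); ex=np.array([np.cos(a),np.sin(a)]); ey=np.array([np.sin(a),-np.cos(a)])
for v in range(130,180,4):
    q=P[v,262]; print(v,q[2].round(4),((q[:2]-t)@ex).round(4))
for v in (170,200,230):
  for u in (213,216,219,308,311,314):
    q=P[v,u]; print(v,u,q[2].round(4),((q[:2]-t)@ey).round(4))
E
```

```text
130 -0.0007 0.0493
134 0.102 0.0592
138 0.119 0.0594
142 0.1322 0.0593
146 0.1427 0.0592
150 0.1535 0.0594
154 0.1572 0.0584
158 0.1587 0.057
162 0.159 0.0555
166 0.1596 0.0539
170 0.159 0.0521
174 0.1584 0.0502
178 0.1586 0.0486
170 213 0.1576 -0.0208
170 216 0.159 -0.0193
170 219 0.1587 -0.0181
170 308 0.1591 0.0185
170 311 0.1586 0.0198
170 314 0.0004 0.05
200 213 0.0009 -0.0493
200 216 0.1578 -0.0202
200 219 0.1584 -0.0188
200 308 0.1584 0.0193
200 311 -0.0012 0.049
200 314 -0.0006 0.052
230 213 -0.0007 -0.0514
230 216 0.1575 -0.021
230 219 0.1586 -0.0195
230 308 0.1585 0.02
230 311 -0.0011 0.0508
230 314 0.0003 0.0537
```

```bash
python3 - <<'E'
from h import *
print(go(.5287,-.1359,.1337,20.6))
E
```

```text
(array([3.650e+00, 3.061e+01, 2.000e-02]), np.float64(-0.809))
```

Request:
move_arm([
  [[0.7,5,0],-0.15,1],
  [[1.5,10,0],-0.3,1],
  [[2.2,15,0],-0.45,1],
  [[2.9,20,0],-0.6,1],
  [[3.4,25,0],-0.75,1],
  [[3.6,29,0],-0.81,1],
  [[3.65,30.6,0],-0.81,1],
  [[3.65,30.6,0],-0.81,1],
  [[3.65,30.6,0],-0.81,1],
])

```text
clock: 6.28
position: [0.5296, -0.1349, 0.135]
tcp_rot: [-180.0, 0.0, 20.7]
ft_force: [-0.5, -0.8, -1.4]
finger_gap: 0.48
```

```bash
python3 - <<'E'
from h import *
s=env.read_state(); print(s['clock'],s['position'],s['tcp_rot'])
im,d,cal=cap('wrist','w4')
s=env.read_state(); print(s['clock'],s['position'],s['tcp_rot'])
print(go(.5287,-.1359,.0467,20.6))
P=cloud(im,d,cal)
m=((P[...,2]>.041)&(P[...,2]<.055)&(d>0)).astype(np.uint8)
n,l,st,_=cv2.connectedComponentsWithStats(m)
for i in range(1,n):
    if st[i,4]>800: k=l==i; print(st[i],rect(P[k][:,:2]),P[k][:,2].mean())
t=np.array(s['position'][:2]); a=np.radians(s['tcp_rot'][2]); ex=np.array([np.cos(a),np.sin(a)]); ey=np.array([np.sin(a),-np.cos(a)])
for v in (140,146,150): q=P[v,262]; print(q[2],(q[:2]-t)@ex)
E
```

```text
6.275 [ 0.52956043 -0.13488698  0.13501346] [-1.79964895e+02  4.80201400e-03  2.06689401e+01]
6.325 [ 0.52960768 -0.13474405  0.13505588] [-1.79966593e+02  4.79516384e-03  2.07020515e+01]
(array([-0.13,  0.08,  8.84]), np.float64(0.002))
[  90  141  127  109 7851] (array([496.2, -52.1]), array([96.8, 96.7]), 20.7) 0.04580869704737516
[ 462  286   50   74 1733] (array([ 486.3, -396.2]), array([28.4, 79.7]), 83.4) 0.04856554588431243
0.12735961656205982 0.059737194334256734
0.14584587883876063 0.059839739310245214
0.15539336751862437 0.05979538450394763
```

View pics/w4.png

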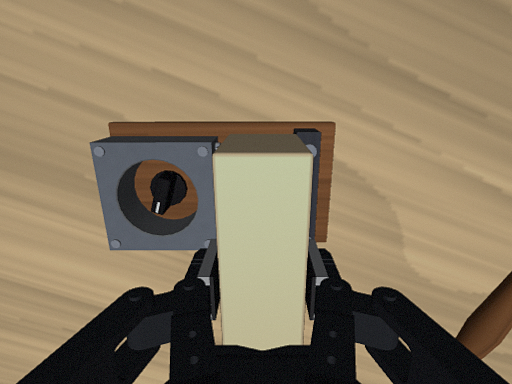

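The blank hangs square over the bed between the jaw and the fence (columns 214–312). A −1.7 mm lengthwise correction is needed, then lower it.

Request:
move_arm([
  [[-0.17,0.06,3],0,1],
  [[-0.17,0.06,5.5],0,1],
  [[-0.17,0.06,7.2],0,1],
  [[-0.17,0.06,8],0,1],
  [[-0.17,0.06,8.4],0,1],
  [[-0.17,0.06,8.6],0,1],
  [[-0.17,0.06,8.7],0,1],
  [[-0.17,0.06,8.7],0,1],
])

```text
clock: 7.32
position: [0.528, -0.137, 0.0486]
tcp_rot: [180.0, -0.0, 20.7]
ft_force: [-0.8, -0.5, -1.9]
finger_gap: 0.477
```

```bash
python3 - <<'E'
from h import *
s=env.read_state(); print(s['clock'],s['position'],s['tcp_rot'],s['ft_force'])
im,d,cal=cap('wrist','w5');P=cloud(im,d,cal)
s=env.read_state(); print(s['position'],s['tcp_rot'],s['ft_force'])
c=np.array([.5148,-.1009]);a=np.radians(20.6);M=np.array([[np.cos(a),np.sin(a)],[-np.sin(a),np.cos(a)]])
for v in range(130,200,5): print(v,((P[v,262,:2]-c)@M.T).round(4),P[v,262,2].round(4))
for u in range(200,330,4): print(u,((P[170,u,:2]-c)@M.T).round(4),P[170,u,2].round(4))
E
```

```text
7.325 [ 0.52800953 -0.13696862  0.04855547] [ 1.79990292e+02 -1.82697789e-02  2.06659126e+01] [-0.77043298 -0.49275504 -1.86195063]
[ 0.52802014 -0.13696965  0.04857089] [ 1.79989051e+02 -1.90139259e-02  2.06673201e+01] [ 0.28576481 -0.02813118 -1.64932784]
130 [ 0.0598 -0.0375] 0.0008
135 [ 0.0595 -0.0375] 0.022
140 [ 0.0596 -0.0375] 0.0412
145 [ 0.0594 -0.0375] 0.0558
150 [ 0.0596 -0.0375] 0.069
155 [ 0.0583 -0.0375] 0.0733
160 [ 0.0562 -0.0375] 0.0732
165 [ 0.0544 -0.0375] 0.0745
170 [ 0.0524 -0.0375] 0.0745
175 [ 0.0501 -0.0375] 0.074
180 [ 0.0484 -0.0375] 0.0756
185 [ 0.046  -0.0375] 0.0746
190 [ 0.0436 -0.0375] 0.0742
195 [ 0.0413 -0.0375] 0.074
200 [ 0.0418 -0.0032] 0.0332
204 [ 0.0418 -0.0054] 0.0334
208 [ 0.0413 -0.0072] 0.0312
212 [ 0.0394 -0.0082] 0.0239
216 [ 0.0522 -0.0186] 0.0741
220 [ 0.052  -0.0201] 0.0734
224 [ 0.0521 -0.0218] 0.0734
228 [ 0.0523 -0.0236] 0.0746
232 [ 0.0521 -0.0251] 0.0735
236 [ 0.0519 -0.0267] 0.0729
240 [ 0.0521 -0.0284] 0.0737
244 [ 0.052  -0.0301] 0.0733
248 [ 0.0521 -0.0317] 0.0734
252 [ 0.0524 -0.0334] 0.0746
256 [ 0.0521 -0.035 ] 0.0735
260 [ 0.0522 -0.0367] 0.0739
264 [ 0.0522 -0.0383] 0.0739
268 [ 0.052 -0.04 ] 0.073
272 [ 0.0522 -0.0416] 0.0739
276 [ 0.0522 -0.0433] 0.0738
280 [ 0.0521 -0.0449] 0.0734
284 [ 0.052  -0.0466] 0.0732
288 [ 0.0523 -0.0482] 0.0742
292 [ 0.0521 -0.0499] 0.0734
296 [ 0.0521 -0.0515] 0.0734
300 [ 0.0523 -0.0531] 0.0742
304 [ 0.0524 -0.0547] 0.0745
308 [ 0.0522 -0.0565] 0.0737
312 [ 0.0521 -0.0581] 0.0736
316 [ 0.043  -0.0666] 0.0377
320 [ 0.043  -0.0687] 0.0377
324 [ 0.0443 -0.0697] 0.0429
328 [ 0.0446 -0.0716] 0.0441
```

View pics/w5.png

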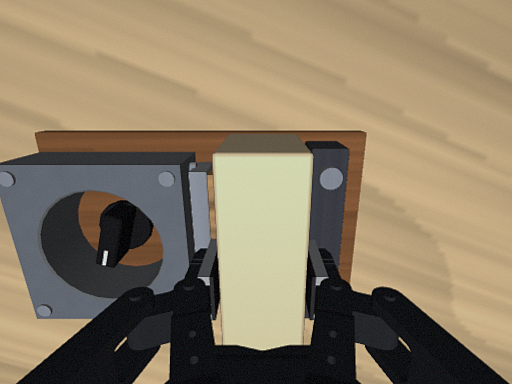

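Request:
move_arm([
  [[0.02,0,0.1],0,1],
  [[0.02,0,0.2],0,1],
  [[0.02,0,0.25],0,1],
  [[0.02,0,0.25],0,1],
  [[0.02,0,0.25],0,1],
])

```text
clock: 8.0
position: [0.5282, -0.1369, 0.0467]
tcp_rot: [180.0, -0.0, 20.7]
ft_force: [-5.7, 1.5, 14.1]
finger_gap: 0.479
```

Request:
move_arm([
  [[0,0,0],0,0],
  [[0,0,0],0,-0.15],
  [[0,0,0],0,-0.2],
  [[0,0,0],0,-0.2],
  [[0,0,-0.5],0,-0.2],
  [[0,0,-2],0,-0.2],
  [[0,0,-6],0,-0.2],
  [[0,0,-12],0,-0.2],
  [[0,0,-15],0,-0.2],
  [[0,0,-15],0,-0.2],
])

```text
clock: 9.25
position: [0.529, -0.1371, 0.1995]
tcp_rot: [179.8, -0.2, 20.7]
ft_force: [-0.3, -0.3, 0.1]
finger_gap: 0.597
```

```bash
cat >> h.py <<'E'
c=np.array([.5148,-.1009]);a=np.radians(20.6);Mc=np.array([[np.cos(a),np.sin(a)],[-np.sin(a),np.cos(a)]])
def parts(P,d):
    Q=np.concatenate([(P[...,:2]-c)@Mc.T,P[...,2:]],-1); ok=(d>0)&(np.abs(Q[...,0])<.08)&(np.abs(Q[...,1])<.12)
    for n,m in dict(blank=(Q[...,2]>.066)&(Q[...,2]<.08),head=(Q[...,2]>.041)&(Q[...,2]<.055),fence=(Q[...,2]>.034)&(Q[...,2]<.043)&(Q[...,1]<-.055),
        knob=(Q[...,2]>.034)&(Q[...,2]<.041)&(np.hypot(Q[...,0],Q[...,1]-.052)<.02), jaw=(Q[...,2]>.032)&(Q[...,2]<.0405)&(Q[...,1]<.003)&(Q[...,1]>-.04)).items():
        m=m&ok
        if m.sum()>20: print(n,m.sum(),rect(Q[m][:,:2]),Q[m][:,2].mean().round(4))
E
python3 - <<'E'
from h import *
s=env.read_state(); print(s['clock'],s['position'],s['tcp_rot'],s['ft_force'],s['joints'],s['finger_gap'])
im,d,cal=cap('wrist','w6');P=cloud(im,d,cal); parts(P,d)
E
```

```text
9.25 [ 0.52896788 -0.13713478  0.19946612] [179.7986695   -0.22265703  20.67769656] [-0.33404287 -0.32648987  0.10127561] [-2.26168345e+01  5.75746926e+00  8.92499368e+01  6.17623169e-03
  8.46924738e+01  4.67053050e+01] 0.5972437670940419
blank 5160 (array([  0.4, -38. ]), array([118.6,  42. ]), 0.1) 0.0719
head 5462 (array([ 5.6, 10.5]), array([107.7, 180.1]), 0.6) 0.0458
fence 1748 (array([  2.7, -73.7]), array([116.6,  27.1]), 4.5) 0.0385
knob 359 (array([ 0.2, 51.8]), array([12.4, 34. ]), 72.8) 0.0385
jaw 1015 (array([12.1, -8.1]), array([ 34.8, 108.7]), 74.4) 0.0365
```

View pics/w6.png

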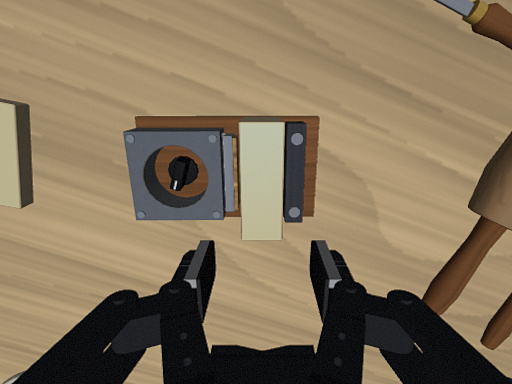

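The blank stands in the bed at clamp (0.4, −38) mm and is square to 0.1°. The knob bar at (182,172) reads 0.30 rad. Next I'll move over the knob with the wrist wound back, so the whole turn fits in one grip.

```bash
python3 - <<'E'
from h import *
print(go(.4965,-.0522,.1295,3.4))
E
```

```text
(array([-0.  , -9.06,  6.78]), np.float64(0.302))
```

Request:
move_arm([
  [[0,-3,0],-0.18,0],
  [[0,-6,0],-0.36,0.2],
  [[0,-9,0],-0.54,0.4],
  [[0,-9,1],-0.72,0.45],
  [[0,-9.05,2],-0.9,0.45],
  [[0,-9.05,3],-1.08,0.45],
  [[0,-9.05,4],-1.26,0.45],
  [[0,-9.05,4],-1.44,0.45],
  [[0,-9.05,4],-1.62,0.45],
  [[0,-9.05,4],-1.8,0.45],
  [[0,-9.05,4],-1.98,0.45],
  [[0,-9.05,4],-2.0,0.45],
])

```text
clock: 10.8
position: [0.4957, -0.052, 0.1551]
tcp_rot: [-180.0, -0.1, 135.3]
ft_force: [0.4, 0.2, 0.2]
finger_gap: 0.276
```

```bash
python3 - <<'E'
from h import *
s=env.read_state();print(s['clock'],s['position'],s['tcp_rot'],s['joints'],s['finger_gap'])
print(go(.4965,-.0522,.1295,183.4))
E
```

```text
10.8 [ 0.49572865 -0.05203659  0.15513135] [-1.79966058e+02 -7.10504582e-02  1.35267424e+02] [-1.48595527e+01  1.76573961e+00  9.87345796e+01  6.05614861e-03
  7.95781969e+01 -6.01280977e+01] 0.27596215462911283
(array([-0.07,  0.04,  2.56]), np.float64(-0.84))
```

Request:
move_arm([
  [[-0.07,0.04,0],-0.18,0.45],
  [[-0.07,0.04,0],-0.36,0.45],
  [[-0.07,0.04,0],-0.54,0.45],
  [[-0.07,0.04,0],-0.72,0.45],
  [[-0.07,0.04,0],-0.84,0.45],
  [[-0.07,0.04,0],-0.84,0.45],
  [[-0.07,0.04,0],-0.84,0.45],
])

```text
clock: 11.68
position: [0.4968, -0.0523, 0.1556]
tcp_rot: [180.0, -0.0, -176.9]
ft_force: [0.5, 0.4, 0.4]
finger_gap: 0.273
```

```bash
python3 - <<'E'
from h import *
im,d,cal=cap('wrist','w7');P=cloud(im,d,cal)
s=env.read_state();print(s['clock'],s['position'],s['tcp_rot'],s['torque']); parts(P,d)
print((Mc@(s['position'][:2]-c)*1000).round(1))
E
```

```text
11.725 [ 0.49683096 -0.05232984  0.15566516] [ 1.79987283e+02 -1.69218677e-02 -1.76821666e+02] [ 0.00136498  0.02099626 -0.01998504]
blank 6478 (array([ -0.8, -37.1]), array([119.9,  42.8]), 0.3) 0.0717
head 7497 (array([-5.2, 10.6]), array([111., 180.]), 0.1) 0.046
fence 494 (array([ -5.2, -78.9]), array([ 26.1, 117.6]), 79.2) 0.0386
knob 454 (array([-0.8, 52.5]), array([11.4, 33.6]), 72.5) 0.0386
jaw 1440 (array([ -8.3, -10.1]), array([113.4,  35. ]), 11.0) 0.0365
[ 0.3 51.8]
```

View pics/w7.png

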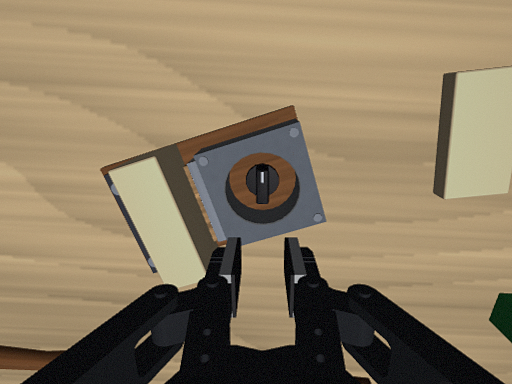

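The bar is vertical at column 262, aligned with the fingers. Descending into the well.

Request:
move_arm([
  [[0,0,5],0,0.45],
  [[0,0,8.5],0,0.45],
  [[0,0,10.5],0,0.45],
  [[0,0,11.5],0,0.45],
  [[0,0,11.5],0,0.45],
])

```text
clock: 12.35
position: [0.4969, -0.0523, 0.0407]
tcp_rot: [180.0, -0.0, -176.7]
ft_force: [-1.3, 0.4, 0.4]
finger_gap: 0.274
```

Request:
move_arm([
  [[0,0,0.5],0,0.45],
  [[0,0,1],0,0.45],
  [[0,0,1.4],0,0.45],
  [[0,0,1.7],0,0.45],
  [[0,0,1.7],0,0.45],
  [[0,0,1.7],0,0.45],
])

```text
clock: 13.1
position: [0.497, -0.0524, 0.0239]
tcp_rot: [180.0, 0.0, -176.6]
ft_force: [0.2, 0.4, -0.1]
finger_gap: 0.277
```

```bash
python3 - <<'E'
from h import *
s=env.read_state();print(s['clock'],s['position'],s['tcp_rot'],s['ft_force'],s['torque'],s['joints'])
im,d,cal=cap('wrist','w8')
E
```

```text
13.1 [ 0.49698514 -0.05235034  0.02390455] [ 1.79994585e+02  5.67019683e-03 -1.76608726e+02] [ 0.21233148  0.40807284 -0.14307671] [-0.02915142 -0.00152118  0.01683326] [-1.48579805e+01  9.39708543e+00  1.07028043e+02  7.72616981e-03
  6.35711831e+01 -1.08252694e+02]
```

View pics/w8.png

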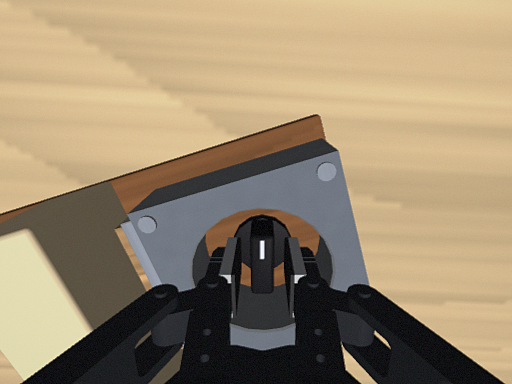

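The fingers straddle the bar inside the well at (262,255). Closing.

Request:
move_arm([
  [[0,0,0],0,1],
  [[0,0,0],0,1],
  [[0,0,0],0,1],
  [[0,0,0],0,1],
  [[0,0,0],0,1],
  [[0,0,0],0,1],
])

```text
clock: 13.9
position: [0.4971, -0.0525, 0.0241]
tcp_rot: [-180.0, 0.0, -176.6]
ft_force: [-1.4, -2.8, 5.3]
finger_gap: 0.119
```

```bash
cat >> h.py <<'E'
def tq(n=4,cam='wrist'):
    T=[];F=[]
    for i in range(n):
        s=env.read_state();T.append(s['torque']);F.append(s['ft_force']); 
        if i<n-1: eyes.capture(cam)
    T=np.array(T);F=np.array(F)
    print(round(s['clock'],2),'pos',s['position'].round(4),'yaw',s['tcp_rot'][2].round(2),'gap',round(s['finger_gap'],3),'F',F.mean(0).round(2),'T',T.mean(0).round(3),'sd',T[:,2].std().round(3),'J6',s['joints'][5].round(1))
    return T
E
python3 -c "
from h import *
tq(4)"
```

```text
14.05 pos [ 0.497  -0.0525  0.0241] yaw -176.61 gap 0.123 F [-2.06 -2.31  5.44] T [-0.255  0.367  0.068] sd 0.019 J6 -108.3
```

Request:
move_arm([
  [[0,0,0],0.15,1],
  [[0,0,0],0.3,1],
  [[0,0,0],0.45,1],
  [[0,0,0],0.6,1],
  [[0,0,0],0.75,1],
  [[0,0,0],0.9,1],
  [[0,0,0],1.05,1],
  [[0,0,0],1.2,1],
  [[0,0,0],1.2,1],
])

```text
clock: 15.18
position: [0.4969, -0.0528, 0.0242]
tcp_rot: [-180.0, 0.0, 114.5]
ft_force: [-3.7, -5.1, 7.3]
finger_gap: 0.123
```

```bash
python3 -c "
from h import *
tq(4)
im,d,cal=cap('wrist','w9');P=cloud(im,d,cal);parts(P,d)"
```

```text
15.32 pos [ 0.4969 -0.0528  0.0242] yaw 114.63 gap 0.122 F [-3.78 -4.88  6.68] T [-0.858  0.692 -0.159] sd 0.036 J6 -39.5
blank 5036 (array([ 0.2, 53.3]), array([84. , 26.5]), 4.0) 0.0751
head 16380 (array([-0.7, 41.2]), array([120.5,  97.5]), 89.4) 0.046
knob 1675 (array([ 1.9, 54.6]), array([32.4, 32.5]), 40.2) 0.0385
jaw 116 (array([  7.2, -14.9]), array([  7.5, 103.8]), 89.9) 0.0364
```

View pics/w9.png

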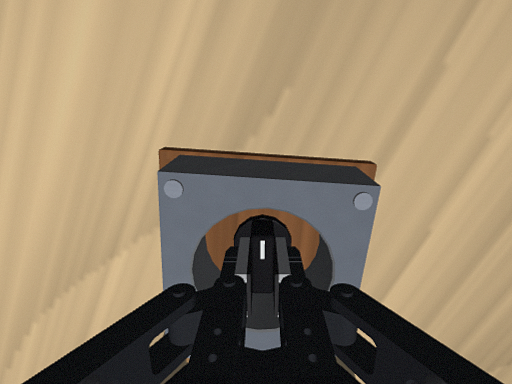

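Request:
move_arm([
  [[0,0,0],0.06,1],
  [[0,0,0],0.12,1],
  [[0,0,0],0.18,1],
  [[0,0,0],0.24,1],
])

```text
clock: 15.88
position: [0.4968, -0.0528, 0.0241]
tcp_rot: [-180.0, 0.0, 100.8]
ft_force: [-5.0, -5.7, 6.6]
finger_gap: 0.122
```

```bash
python3 -c "
from h import *
print(tq(4)[:,2].round(3))"
```

```text
16.02 pos [ 0.4968 -0.0529  0.0241] yaw 100.86 gap 0.124 F [-4.65 -5.17  6.79] T [-0.912  0.784  0.063] sd 0.094 J6 -25.7
[ 0.199  0.1   -0.017 -0.032]
```

Request:
move_arm([
  [[0,0,0],0.05,1],
  [[0,0,0],0.1,1],
  [[0,0,0],0.15,1],
  [[0,0,0],0.2,1],
])

```text
clock: 16.52
position: [0.4968, -0.0529, 0.0241]
tcp_rot: [-180.0, 0.1, 89.3]
ft_force: [-4.1, -5.1, 7.3]
finger_gap: 0.121
```

```bash
python3 -c "
from h import *
print(tq(5)[:,2].round(3))"
```

```text
16.73 pos [ 0.4968 -0.0529  0.0241] yaw 89.42 gap 0.118 F [-5.23 -5.4   7.5 ] T [-0.942  0.882  0.024] sd 0.093 J6 -14.3
[ 0.16   0.09  -0.017 -0.113 -0.   ]
```

Request:
move_arm([
  [[0,0,0],0.03,1],
  [[0,0,0],0.06,1],
  [[0,0,0],0.09,1],
  [[0,0,0],0.12,1],
])

```text
clock: 17.23
position: [0.4967, -0.0528, 0.0241]
tcp_rot: [-180.0, 0.1, 82.5]
ft_force: [-6.3, -4.3, 7.7]
finger_gap: 0.122
```

```bash
python3 -c "
from h import *
tq(1)"
```

```text
17.23 pos [ 0.4967 -0.0528  0.0241] yaw 82.51 gap 0.122 F [-6.34 -4.26  7.67] T [-0.932  0.983  0.184] sd 0.0 J6 -7.4
```

Request:
move_arm([
  [[0,0,0],0.03,1],
  [[0,0,0],0.06,1],
])

```text
clock: 17.48
position: [0.4967, -0.0529, 0.0241]
tcp_rot: [-180.0, 0.1, 79.1]
ft_force: [-5.3, -5.2, 7.9]
finger_gap: 0.122
```

```bash
python3 -c "
from h import *
tq(1)"
```

```text
17.48 pos [ 0.4967 -0.0529  0.0241] yaw 79.07 gap 0.122 F [-5.34 -5.24  7.87] T [-0.916  0.997  0.171] sd 0.0 J6 -3.9
```

Request:
move_arm([
  [[0,0,0],0.03,1],
  [[0,0,0],0.06,1],
])

```text
clock: 17.73
position: [0.4967, -0.0529, 0.0241]
tcp_rot: [-180.0, 0.1, 75.6]
ft_force: [-6.0, -5.6, 8.7]
finger_gap: 0.12
```

```bash
python3 -c "
from h import *
tq(1)"
```

```text
17.73 pos [ 0.4967 -0.0529  0.0241] yaw 75.63 gap 0.12 F [-5.97 -5.57  8.66] T [-0.894  1.106  0.164] sd 0.0 J6 -0.5
```

Request:
move_arm([
  [[0,0,0],0.025,1],
  [[0,0,0],0.05,1],
])

```text
clock: 17.98
position: [0.4967, -0.0528, 0.0241]
tcp_rot: [-180.0, 0.1, 72.8]
ft_force: [-6.7, -5.2, 7.5]
finger_gap: 0.121
```

```bash
python3 -c "
from h import *
tq(1)"
```

```text
17.98 pos [ 0.4967 -0.0528  0.0241] yaw 72.78 gap 0.121 F [-6.7  -5.22  7.53] T [-0.939  1.019  0.177] sd 0.0 J6 2.4
```

Request:
move_arm([
  [[0,0,0],0.025,1],
  [[0,0,0],0.05,1],
])

```text
clock: 18.23
position: [0.4967, -0.0529, 0.0241]
tcp_rot: [-180.0, 0.1, 69.9]
ft_force: [-7.5, -5.8, 9.2]
finger_gap: 0.126
```

```bash
python3 -c "
from h import *
tq(1)"
```

```text
18.23 pos [ 0.4967 -0.0529  0.0241] yaw 69.91 gap 0.126 F [-7.46 -5.77  9.24] T [-0.895  1.073  0.16 ] sd 0.0 J6 5.2
```

Request:
move_arm([
  [[0,0,0],0.025,1],
  [[0,0,0],0.05,1],
])

```text
clock: 18.48
position: [0.4966, -0.0528, 0.0241]
tcp_rot: [-180.0, 0.1, 67.0]
ft_force: [-6.7, -5.2, 8.5]
finger_gap: 0.121
```

```bash
python3 -c "
from h import *
tq(1)"
```

```text
18.48 pos [ 0.4966 -0.0528  0.0241] yaw 67.05 gap 0.121 F [-6.67 -5.19  8.46] T [-0.931  1.085  0.17 ] sd 0.0 J6 8.1
```

Request:
move_arm([
  [[0,0,0],0.02,1],
  [[0,0,0],0.04,1],
])

```text
clock: 18.73
position: [0.4966, -0.0528, 0.0241]
tcp_rot: [-180.0, 0.1, 64.8]
ft_force: [-6.0, -5.5, 8.6]
finger_gap: 0.122
```

```bash
python3 -c "
from h import *
tq(1)"
```

```text
18.73 pos [ 0.4966 -0.0528  0.0241] yaw 64.77 gap 0.122 F [-6.01 -5.51  8.61] T [-0.921  1.146  0.148] sd 0.0 J6 10.4
```

Request:
move_arm([
  [[0,0,0],0.02,1],
  [[0,0,0],0.04,1],
])

```text
clock: 18.98
position: [0.4966, -0.0528, 0.0241]
tcp_rot: [-180.0, 0.1, 62.5]
ft_force: [-6.9, -5.0, 8.3]
finger_gap: 0.119
```

```bash
python3 -c "
from h import *
tq(1)"
```

```text
18.98 pos [ 0.4966 -0.0528  0.0241] yaw 62.47 gap 0.119 F [-6.9  -4.99  8.25] T [-0.949  1.128  0.152] sd 0.0 J6 12.7
```

Request:
move_arm([
  [[0,0,0],0.02,1],
  [[0,0,0],0.04,1],
])

```text
clock: 19.23
position: [0.4966, -0.0528, 0.0241]
tcp_rot: [-180.0, 0.1, 60.2]
ft_force: [-6.3, -5.0, 9.2]
finger_gap: 0.121
```

```bash
python3 -c "
from h import *
tq(1)"
```

```text
19.23 pos [ 0.4966 -0.0528  0.0241] yaw 60.18 gap 0.121 F [-6.33 -5.05  9.19] T [-0.873  1.202  0.209] sd 0.0 J6 15.0
```

Request:
move_arm([
  [[0,0,0],0.02,1],
  [[0,0,0],0.04,1],
])

```text
clock: 19.48
position: [0.4966, -0.0528, 0.0241]
tcp_rot: [-180.0, 0.1, 57.9]
ft_force: [-6.9, -5.2, 9.1]
finger_gap: 0.123
```

```bash
python3 -c "
from h import *
tq(1)"
```

```text
19.48 pos [ 0.4966 -0.0528  0.0241] yaw 57.89 gap 0.123 F [-6.94 -5.19  9.11] T [-0.901  1.169  0.209] sd 0.0 J6 17.3
```

Request:
move_arm([
  [[0,0,0],0.02,1],
  [[0,0,0],0.04,1],
])

```text
clock: 19.73
position: [0.4966, -0.0528, 0.0241]
tcp_rot: [-180.0, 0.1, 55.6]
ft_force: [-7.1, -5.1, 8.9]
finger_gap: 0.12
```

```bash
python3 -c "
from h import *
tq(1)"
```

```text
19.73 pos [ 0.4966 -0.0528  0.0241] yaw 55.6 gap 0.12 F [-7.11 -5.12  8.93] T [-0.906  1.144  0.281] sd 0.0 J6 19.5
```

Request:
move_arm([
  [[0,0,0],0.01,1],
])

```text
clock: 19.85
position: [0.4966, -0.0528, 0.0241]
tcp_rot: [-180.0, 0.1, 55.0]
ft_force: [-7.1, -5.8, 8.7]
finger_gap: 0.121
```

```bash
python3 -c "
from h import *
tq(1)"
```

```text
19.85 pos [ 0.4966 -0.0528  0.0241] yaw 55.04 gap 0.121 F [-7.12 -5.82  8.67] T [-0.875  1.219  0.275] sd 0.0 J6 20.1
```

Request:
move_arm([
  [[0,0,0],0.01,1],
])

```text
clock: 19.98
position: [0.4966, -0.0528, 0.0241]
tcp_rot: [-180.0, 0.1, 54.5]
ft_force: [-7.9, -5.9, 9.4]
finger_gap: 0.115
```

```bash
python3 -c "
from h import *
tq(1)"
```

```text
19.98 pos [ 0.4966 -0.0528  0.0241] yaw 54.47 gap 0.115 F [-7.89 -5.87  9.36] T [-0.874  1.194  0.249] sd 0.0 J6 20.7
```

Request:
move_arm([
  [[0,0,0],0.01,1],
])

```text
clock: 20.1
position: [0.4966, -0.0528, 0.0241]
tcp_rot: [-180.0, 0.1, 53.9]
ft_force: [-6.8, -5.9, 8.9]
finger_gap: 0.121
```

```bash
python3 -c "
from h import *
T=tq(1)
from scipy.optimize import least_squares
y=np.array([82.51,79.07,75.63,72.78,69.91,67.05,64.77,62.47,60.18,57.89,55.6,55.04,54.47])
t=np.array([.184,.171,.164,.177,.16,.17,.148,.152,.209,.209,.281,.275,.249])
s=env.read_state(); y=np.append(y,s['tcp_rot'][2]); t=np.append(t,T[0,2])
k=np.radians(183.4-y)+.30
g=lambda p:p[0]+.4*np.maximum(0,k-p[1])-t
r=least_squares(g,[.17,2.35]);C=np.linalg.inv(r.jac.T@r.jac)*r.fun.var()
print(r.x,np.sqrt(np.diag(C)),'N now',80*(k[-1]-r.x[1]),r.fun.std(), k[-1])
print(tq(6)[:,2].round(3))
"
```

```text
20.1 pos [ 0.4966 -0.0528  0.0241] yaw 53.9 gap 0.121 F [-6.76 -5.9   8.88] T [-0.924  1.244  0.264] sd 0.0 J6 21.2
[0.171      2.35692685] [0.0083017  0.02745531] N now 16.256814533749164 0.020334940009606704 2.5601370340659013
20.35 pos [ 0.4966 -0.0528  0.0241] yaw 53.92 gap 0.123 F [-7.14 -5.08  8.95] T [-0.897  1.209  0.161] sd 0.054 J6 21.2
[0.264 0.2   0.123 0.124 0.128 0.126]
```

Request:
move_arm([
  [[0,0,0],0.01,1],
  [[0,0,0],0.02,1],
])

```text
clock: 20.6
position: [0.4966, -0.0528, 0.0241]
tcp_rot: [-180.0, 0.1, 52.8]
ft_force: [-7.8, -5.6, 9.9]
finger_gap: 0.124
```

```bash
python3 -c "
from h import *
print(tq(6)[:,2].round(3))
"
```

```text
20.85 pos [ 0.4966 -0.0528  0.0241] yaw 52.77 gap 0.116 F [-7.61 -4.96  9.37] T [-0.887  1.218  0.182] sd 0.031 J6 22.4
[0.23  0.21  0.188 0.152 0.145 0.169]
```

Request:
move_arm([
  [[0,0,0],0,0.8],
  [[0,0,0],0,0.5],
  [[0,0,0],0,0.45],
  [[0,0,0],0,0.45],
  [[0,0,-1],0,0.45],
  [[0,0,-3],0,0.45],
  [[0,0,-7],0,0.45],
  [[0,0,-12],0,0.45],
  [[0,0,-17],0,0.45],
  [[0,0,-18],0,0.45],
  [[0,0,-18],0,0.45],
])

```text
clock: 22.22
position: [0.497, -0.0523, 0.2042]
tcp_rot: [180.0, -0.0, 52.8]
ft_force: [-0.0, 1.3, -0.4]
finger_gap: 0.273
```

```bash
python3 - <<'E'
from h import *
im,d,cal=cap('wrist','w10');P=cloud(im,d,cal);parts(P,d)
tq(3)
Q=(P[...,:2]-c)@Mc.T
cv2.imwrite('pics/w10b.png',cv2.resize(im,(800,600)))
E
```

```text
blank 3931 (array([  1.9, -42.3]), array([116. ,  42.7]), 0.2) 0.0718
head 5435 (array([ 5.7, 10.6]), array([107.9, 179.3]), 0.2) 0.0461
fence 80 (array([  5.5, -81.9]), array([115. ,  21.3]), 11.0) 0.0384
knob 333 (array([ 0.2, 52.7]), array([33.7, 11. ]), 32.3) 0.0387
jaw 1101 (array([  9.8, -16.6]), array([ 28. , 106.1]), 80.7) 0.0365
22.38 pos [ 0.4964 -0.0522  0.2024] yaw 52.76 gap 0.274 F [-0.52 -0.01 -0.39] T [-0.02   0.012  0.006] sd 0.017 J6 22.4
```

View pics/w10b.png

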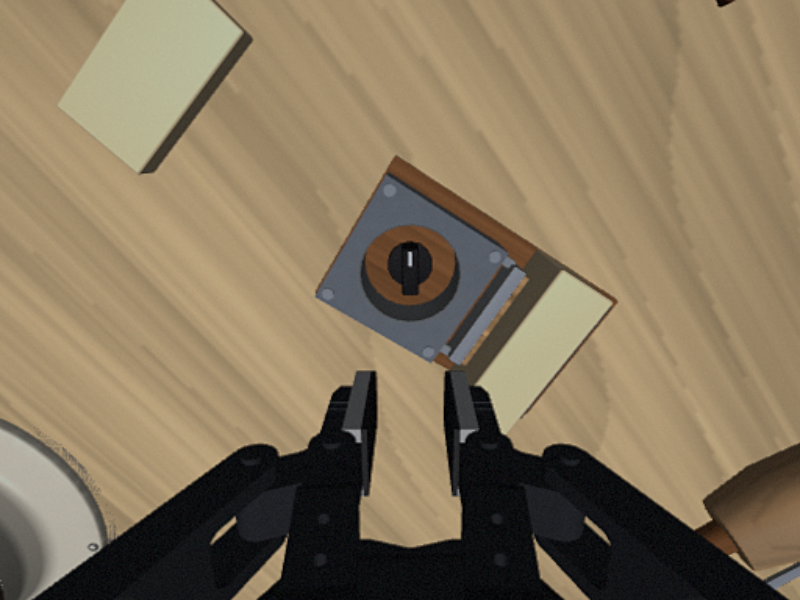

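The knob is at 2.58 rad and the blank has moved to the fence. I'll check from a clear view.

```bash
python3 -c "
from h import *
print(go(.52,-.13,.26,20.6))"
```

```text
(array([-4.77,  6.57, -5.77]), np.float64(0.561))
```

Request:
move_arm([
  [[-1,1,-5.8],0.15,0],
  [[-3,4,-5.8],0.3,-0.5],
  [[-4.8,6.6,-5.8],0.45,-1],
  [[-4.8,6.6,-5.8],0.56,-1],
  [[-4.8,6.6,-5.8],0.56,-1],
  [[-4.8,6.6,-5.8],0.56,-1],
])

```text
clock: 23.12
position: [0.5203, -0.1302, 0.2612]
tcp_rot: [-180.0, 0.0, 20.8]
ft_force: [-0.0, 0.4, -0.1]
finger_gap: 1.002
```

```bash
python3 - <<'E'
from h import *
im,d,cal=cap('wrist','w11');P=cloud(im,d,cal);parts(P,d)
cap('side','s11')
im,d,cal=cap('top','t11');P=cloud(im,d,cal)
E
```

```text
blank 3677 (array([  0.1, -43.2]), array([ 41.6, 119.4]), 89.9) 0.0719
head 3964 (array([ 5.4, 10.2]), array([106.9, 182. ]), 1.4) 0.0458
fence 1020 (array([ -0.1, -75.7]), array([109.5,  16.9]), 0.1) 0.0386
knob 265 (array([ 0.1, 51.7]), array([33.8, 12.3]), 31.3) 0.0385
jaw 671 (array([  0.4, -14.3]), array([12.7, 83.4]), 89.9) 0.0366
```

View pics/w11.png

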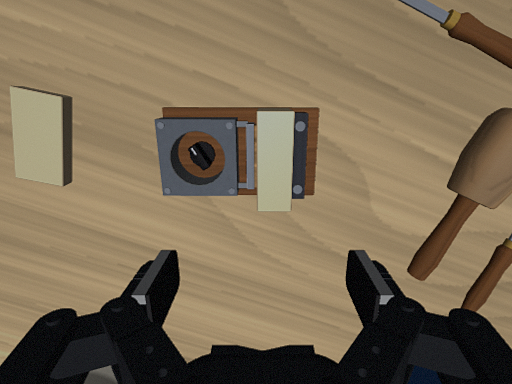

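View pics/s11.png

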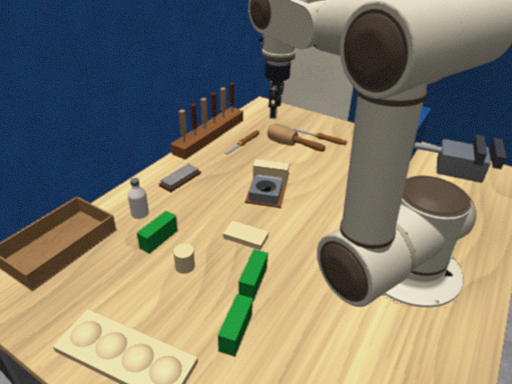

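The blank at (274,160) is flush to the fence, centred to 0.1 mm and square. The jaw is on it, the gripper is clear, and the bystanders have not moved. Handing in.

```bash
python3 -c "
from h import *
print(env.sign_off(), env.read_state()['clock'])"
```

```text
the job is handed in; nothing more can be done
the job is handed in; nothing more can be done
```

The blank is clamped, and I handed the job in at about 23 s. I stood it on the bed, turned the knob clockwise in a single grip from 0.30 to 2.58 rad, let go and backed off.

**Last checks:**
- **Position:** the blank is centred lengthwise to about 0.1 mm, square to about 0.1°, and standing flat with its top 72 mm above the bench. Its far face is at clamp y ≈ −64 mm, which is where I measured the fence face.
- **Knob:** it reads 2.57–2.58 rad after release, so letting go did not move it.
- **Other things:** those in the last wrist and side views looked untouched. I did not measure them again.

**Squeeze:** about 17–18 N, give or take 2–3 N. I had no direct reading; this comes from the rise in wrist torque since first resistance, which a fit put at about 2.36 rad. The last, slower torque reading (0.23 N m) pointed lower, to about 12 N. Nothing suggested more than about 22 N.

**Contact in the well:** with the bar gripped, the wrist felt 5–10 N upward and 3–10 N sideways. The upward part came on when the fingers closed and was gone after release. I could not tell whether the fingertips were touching the knob's disc; the gripper did not appear to touch the clamp head.

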